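# Turn the stacked specimen tote and nest it in its base tote

## Robot

A 7-joint arm with a two-finger parallel gripper is mounted at the origin on the work surface. World frame = base frame: x ahead of the robot, y to its left, z up, the work surface at z = 0. Lengths are in m, angles in rad, forces in N, time in s.
With the tool pointing down it reaches from about 0.425 to 0.95 m from the base axis. Payload 16.7 kg.
Tool frame: the origin (TCP) lies at the very end of the fingers, on their centre line; the grasp point (between the pads) lies grip_depth behind it (grip_depth is the distance from the TCP to the grasp point, in m); y points along the fingers, z is the direction in which the jaws open and shut, and the axes are right-handed (so a half turn about y gives the same grasp; the last joint's range is limited). The gripper opens to 94 mm and grips with 3 to 60 N. Pads are 16 mm wide; open, the fingers measure 119 mm over their backs; the gripper's body (75 mm by 177 mm) begins 78 mm behind the grasp point.
Start: joints at [1.073, 0.426, 0.074, 1.606, -0.034, 1.111, -0.067], TCP at [0.231, -0.634, 0.205] pointing down, gripper open.
Joint ranges: [-2.85, 2.85], [-0.5, 2.14], [-1.23, 1.37], [0.21, 2.46], [-1.02, 4.16], [0.16, 2.05], [-2.73, 2.73]. Speed limits (rad/s): [1.89, 1.89, 2.39, 2.39, 3.01, 3.01, 3.01].

## Interface

Orientations are given as a unit quaternion [x, y, z, w].
In Python, from bench import * gives the robot as it stands. The module is installed in compiled form; this text tells all that it offers.
- The arm moves only by the tool play_rows, never from a script. Its argument "motion" is a list of rows, each an object of numbers: "rx", "ry", "rz": the turn, a rotation vector about the world's x, y, z in degrees; "dx", "dy", "dz": the shift along the world's x, y, z in m; "gripper": the opening, from 0 (shut) to 1 (fully open). A call has 1 to 5 rows; each row shifts and turns the commanded pose from where the row before left it; what a row does not reach is not made up. A row lasts 1/12 s, in which the tool goes at most 41.7 mm and 7.16 degrees, less where a joint would pass 70% of its speed; a pose out of reach is approached as far as the arm can. A call is refused whole if a number of a shift passes 0.0417 or a number of a turn 7.16, either way. A call with a gripper value outside its range is refused whole. The fingers move at their own pace and stop on an object; "force" is the grip in N (left out, the last holds). Time passes only in rows, so rows that do not move let the fingers close. It gives the time, the measured TCP pose, the force and the opening at its end, in the units of the state.
- state(): the state, without advancing time (a new reading comes with each control period).
- read_camera(name): name is "side" or "top" or "wrist"; returns the picture (480x640x3 uint8, red, green, blue); there is no depth.
- get_calibration(name): a dict with "camera_matrix" (3x3 intrinsics, pixels), "dist_coeffs" ([k1, k2, p1, p2, k3] as OpenCV has them; the pictures are not rectified), "origin" and "rotation" of the camera in the world. Camera axes: x right, y down, z forward; pixel columns grow to the right and rows downward; lengths in m; the calibration is good to about 2 mm. A picture is of the moment at which its call begins: read the wrist's pose just before it. get_calibration takes no time and is no camera call; for the wrist camera it gives the pose at the moment of the call.
- close_job(): hands the job in, once; it reports no verdict.
The state is a dict: "time_s": time; "q": joint angles; "joint_vel": joint speeds; "joint_efforts": joint torques, N m; "ee_pos": TCP position; "orientation": TCP orientation; "contact_force": force on the tool from outside, world axes, zero at the start; "wrist_torque": the same for the moment, N m; "width": finger opening in m.
Only numpy, scipy, OpenCV 4.12 (cv2) and the standard library are available. Lean on these libraries where they do the work, as an engineer would, in place of code of your own. Each camera call takes 0.05 s, during which the arm holds its last target.

## Task

The blue specimen tote is stacked on top of the grey base tote because it is the wrong way round. Lift it clear, turn it half a turn so that its red end is over the base tote's red end, feel for the place where its four side pegs drop into the notches of the rim, and press it gently down until it is fully home, level, then let go. Never ram or force it down where it does not want to go, and leave the other things on the bench alone.

Things in the scene. Friction and masses are not known exactly. Their poses are not given: they have to be found in the camera images.
- tote: Blue stack-nest tote, 0.5 kg +-30 %, open box 172 (x) x 118 (y) x 80 mm. Origin: centre of its underside; x along its length to its red end, z up. Starts stacked on the base tote the wrong way round (its x opposite to the dock's x), its side pegs standing on the rims, underside 86 mm above the bench. Nested fully home the underside is 40 mm above the bench.
- tote_grip (a point): Middle of the tote's black handle bar, 100 mm above its underside. The bar is 80 mm long (tote x), 18 mm thick (tote y), 26 mm high; grip it from above across its thickness.
- tote_red_end (a point): Top middle of the tote's red end wall (tote x = +86 mm, 80 mm up).
- tote_peg (a point): Outer end of one of the tote's four white side pegs (tote x +65, y +74, z +15 mm). Pegs: 14 x 14 mm square, flat underneath (8 mm above the tote's underside), at tote x = +65 and -25 mm on both long sides, reaching out to y = +-74 mm.
- dock: Aluminium frame fixed to the bench, 290 (x) x 190 (y) mm, origin at the centre of its underside at bench height, x to the base tote's red end. It holds the grey base tote, whose own place is not measured: parallel to the dock and central in y, but up to 18 mm off either way along dock x, on a stiff slide (90 N to shift). Over 60 N between tote and dock or base tote does damage.
- dock_red_end (a point): Middle of the base tote's red end at rim height (dock x +118, 94 mm above the bench), as if the base tote were central (it is up to 18 mm off in x). Base tote inside: 224 (x) x 128 (y) mm: it leaves 5 mm (3 mm at its snap ridges) play each side in y. With pegs on the rims the tote reaches 8 mm down between the rims, so it can be slid along x till the pegs meet the notches.
- dock_notch (a point): Top of a rim notch (dock x +65, y +70, z +94 mm), as if the base tote were central (it is up to 18 mm off in x). The two long rims are 14 mm wide (|y| 64 to 78 mm), tops 94 mm above the bench; each has notches at x = +65 and -25 mm from the base tote's centre, 17.5 mm wide (1.75 mm to spare each side of a peg), 46 mm deep; the pegs stand on their bottoms when home.
- dock_pad (a point): Nominal place of one of two sprung rubber pads on the inner long walls of the base tote (dock x +20, y +57, z +62 mm; the other at -y). They rub on the tote from about 16 mm below its stacked height; 32 mm below it they meet a small ridge on each side of the tote and stop it. A push of some 8 to 25 N snaps the ridges past the pads and the tote goes home.
- foam_block: Bystander: white block 70 x 70 x 45 mm beside the dock, origin at its underside.
- platen: Bystander: steel disc of 90 mm diameter with a stem, 50 mm tall, beside the dock.
- sample_bar: Bystander: brass bar 120 x 25 x 10 mm beside the dock.
- cal_weight: Bystander: steel weight, 48 mm diameter, 55 mm tall, beside the dock.
- driver: Bystander: screwdriver lying on the bench.
- pin_jar: Bystander: small jar, 56 mm diameter, 70 mm tall.
Things that resemble listed ones, but are neither listed nor needed, are in the scene too. Of the things like the tote, leave any that is orange or purple; of the rest the larger one is meant.

How it is judged:
On the way:
1. the tote is lifted clear of the base tote and turned so that its red end is towards the base tote's red end (z of tote in the frame of dock above 0.1 m and x of tote_red_end in the frame of dock above 0.05 m and angle between the x axis of tote and the x axis of dock, either way round below 0.2 rad), for 0.1 s.
At the end, for the whole second after the job is handed in: The tote is nested in the base tote, red end over red end (within 0.06 rad), its underside within 3.5 mm of fully home (40 mm above the bench), level within 0.04 rad, at rest and released (z of tote in the frame of dock between 0.035 and 0.0435 m and horizontal distance between tote and dock below 0.024 m and x of tote_red_end in the frame of dock above 0.05 m and angle between the x axis of tote and the x axis of dock, either way round below 0.06 rad and angle between tote's own z axis and vertical below 0.04 rad and linear speed of tote below 0.02 m/s); the robot touches nothing.
It fails at once if the tote pressed or rammed on the dock or base tote with more than 60 N (contact force between tote and dock above 60 N).
It fails at once if a bystander moved by more than 20 mm (distance of any of foam_block, platen, sample_bar, cal_weight, driver, pin_jar from where it was at the start of the episode above 0.02 m).
It also fails if it takes over 72 s, if anything falls off the work surface, if the arm or the gripper's body presses on something with over 40 N, if the wrist force passes 120 N, or if a joint passes its speed limit or range.

## Working session

There is one attempt and no reset: what is moved stays moved. The work goes in short steps, Python scripts to look and compute and a tool call to move; the robot and the scene stay as the last step left them, time stands still between calls to the robot, and variables do not carry over. Pictures are saved under pics/ and viewed, and the job is handed in when it is done.

Besides the shell and the picture viewer there is one more tool, called after "Call:" by a JSON object that holds its "op" and its "data", one argument or row to a line. play_rows: Moves the arm, as the interface text tells. Its arguments: {"type":"object","properties":{"motion":{"type":"array"},"force":{"type":"number"}},"required":["motion"]}

```bash
mkdir -p pics; python3 - <<'E'
from bench import *
import cv2
print(state())
for n in ["top","side"]:
    c=get_calibration(n);print(n,c)
    cv2.imwrite(f"pics/{n}0.png",cv2.cvtColor(read_camera(n),cv2.COLOR_RGB2BGR))
E
```

```text
{'time_s': 0.0, 'q': array([ 1.07248376,  0.42673298,  0.0738872 ,  1.60659153, -0.0340658 ,
        1.11079013, -0.06707335]), 'joint_vel': array([-0.00130113,  0.00104707, -0.00058109,  0.00057621, -0.00055229,
        0.00031557, -0.00052885]), 'joint_efforts': array([-1.02155405e-03, -9.35823798e+01,  3.66540760e+00, -4.54200625e+01,
       -4.88498854e-02,  2.01555173e-02,  8.53507481e-05]), 'ee_pos': array([ 0.23049615, -0.63397216,  0.20478289]), 'orientation': array([-0.1228171 ,  0.69680942, -0.69595262,  0.12256648]), 'contact_force': array([-0.43080352,  0.74572458,  0.44573041]), 'wrist_torque': array([-0.00040832,  0.0328103 ,  0.02069981]), 'width': 0.09325255714125687}
top {'camera_matrix': array([[457.45704385,   0.        , 325.09962076],
       [  0.        , 457.45704385, 244.22942366],
       [  0.        ,   0.        ,   1.        ]]), 'dist_coeffs': array([-0.1084774,  0.       ,  0.       ,  0.       ,  0.       ]), 'origin': array([ 0.30581969, -0.02872283,  1.10030862]), 'rotation': array([ 0.72950491, -0.67405871,  0.08155916, -0.08255636])}
side {'camera_matrix': array([[594.12935343,   0.        , 332.60227634],
       [  0.        , 594.12935343, 233.9548405 ],
       [  0.        ,   0.        ,   1.        ]]), 'dist_coeffs': array([-0.04048402,  0.        ,  0.        ,  0.        ,  0.        ]), 'origin': array([-0.22306245,  0.70664665,  1.25174893]), 'rotation': array([-0.36224407,  0.85459596, -0.34176944,  0.14710074])}
```

View pics/top0.png

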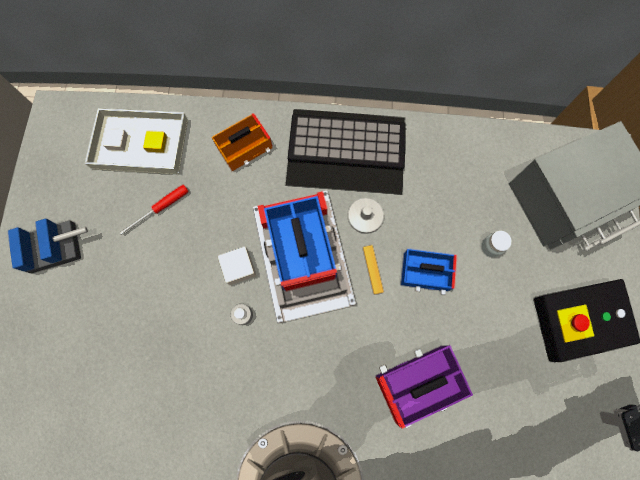

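View pics/side0.png

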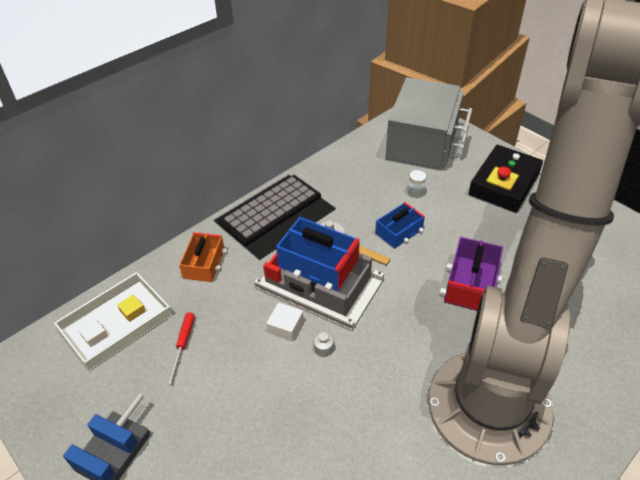

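Tote-like things in the top image: blue on the dock (300,240), small blue (430,270), orange (242,140), purple (425,387). The meant one is the larger blue one, which sits stacked on the dock. I'll confirm with a crop.

```bash
cat > h.py <<'E'
from bench import *
import cv2,numpy as np
from scipy.spatial.transform import Rotation as R
def grab(n,name=None):
    c=get_calibration(n); im=cv2.cvtColor(read_camera(n),cv2.COLOR_RGB2BGR)
    if name: cv2.imwrite("pics/"+name,im)
    return c,im
def px2w(c,uv,z):
    uv=np.array(uv,float).reshape(-1,1,2)
    n=cv2.undistortPoints(uv,c["camera_matrix"],c["dist_coeffs"]).reshape(-1,2)
    d=np.c_[n,np.ones(len(n))]@rot(c).T
    o=c["origin"]; z=np.broadcast_to(z,len(n))
    return o+d*((z-o[2])/d[:,2])[:,None]
def rot(c):
    r=np.array(c["rotation"]); return R.from_quat(r).as_matrix() if r.size==4 else r
def w2px(c,P):
    M=rot(c).T; return cv2.projectPoints(np.array(P,float).reshape(-1,3),cv2.Rodrigues(M)[0],-M@c["origin"],c["camera_matrix"],c["dist_coeffs"])[0].reshape(-1,2)
def crop(im,u0,v0,w,h,s,name):
    cv2.imwrite("pics/"+name,cv2.resize(im[v0:v0+h,u0:u0+w],None,fx=s,fy=s,interpolation=cv2.INTER_CUBIC))
E
python3 - <<'E'
import cv2
from h import *
a=cv2.imread("pics/top0.png");crop(a,240,180,130,150,4,"t0c.png")
a=cv2.imread("pics/side0.png");crop(a,245,205,150,130,5,"s0c.png")
E
```

```text
(no output)
```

View pics/t0c.png

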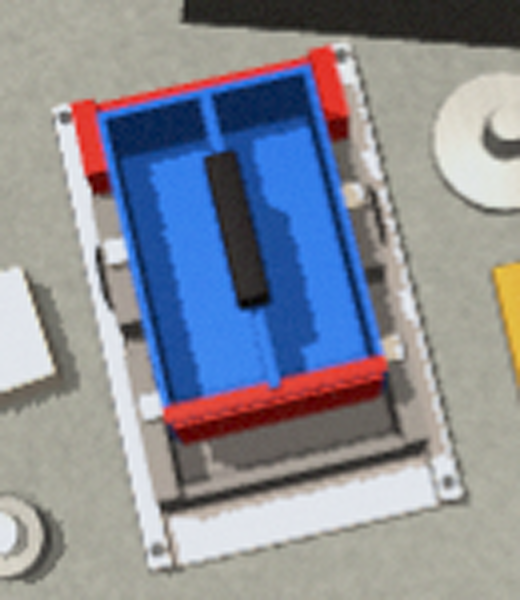

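View pics/s0c.png

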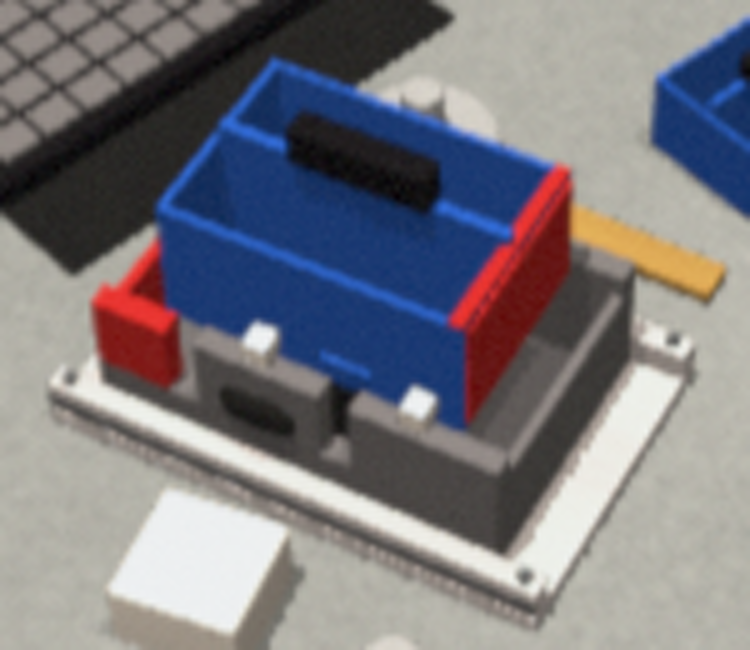

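The crop confirms it: a large blue tote with its red end toward the robot, (275,395) in the top crop. The base tote's red end is the far one, (210,85). The x=-25 notches show at about (130,330) and (375,272) in the crop.

```bash
python3 - <<'E'
from h import *
c=get_calibration("top")
f=lambda p:[(240+(x+.5)/4-.5,180+(y+.5)/4-.5) for x,y in p]
for z in (0.0,0.02):
    s=px2w(c,f([(64,118),(341,53),(448,483),(157,550)]),z)
    print("screws",z,s.mean(0),np.linalg.norm(s-np.roll(s,-1,0),axis=1),[np.degrees(np.arctan2(*(s[a]-s[b])[1::-1])) for a,b in((0,3),(1,2))])
b=px2w(c,f([(207,157),(235,151),(270,300),(241,308)]),.199)
print("bar",b.mean(0),np.linalg.norm(b-np.roll(b,-1,0),axis=1),[np.degrees(np.arctan2(*(b[a]-b[e])[1::-1])) for a,e in((0,3),(1,2))])
t=px2w(c,f([(105,112),(312,67),(385,362),(165,410)]),.166)
print("tote top",t.mean(0),np.linalg.norm(t-np.roll(t,-1,0),axis=1),[np.degrees(np.arctan2(*(t[a]-t[e])[1::-1])) for a,e in((0,3),(1,2))])
print("notch",px2w(c,f([(130,330),(375,272)]),.094))
cs=get_calibration("side")
g=lambda p:[(245+(x+.5)/5-.5,205+(y+.5)/5-.5) for x,y in p]
print("side notch top edges -25",px2w(cs,g([(331,384),(352,400)]),.094))
print("side bar top",px2w(cs,g([(300,118),(437,168)]),.199), "screws",px2w(cs,g([(70,376),(525,575),(673,338)]),.02))
for n,cc in(("bar",c),):
    pass
E
```

```text
screws 0.0 [0.5386857  0.03676571 0.        ] [0.18003093 0.28051194 0.17892043 0.27753291] [np.float64(17.980735447671645), np.float64(17.753966196401297)]
screws 0.02 [0.53445296 0.03557534 0.02      ] [0.17675856 0.27541315 0.17566824 0.27248827] [np.float64(17.980735447671645), np.float64(17.7539661964013)]
bar [0.53062436 0.03482733 0.199     ] [0.01468732 0.08036575 0.01512884 0.08119937] [np.float64(17.620972609558393), np.float64(17.923769350590927)]
tote top [0.53546568 0.03514001 0.166     ] [0.11371122 0.16556338 0.11624933 0.16471534] [np.float64(17.01759340614962), np.float64(17.897164072502214)]
notch [[ 0.49340526  0.0972882   0.094     ]
 [ 0.53761709 -0.03709879  0.094     ]]
side notch top edges -25 [[0.49569409 0.09529352 0.094     ]
 [0.48084021 0.09471141 0.094     ]]
side bar top [[0.56591326 0.04737684 0.199     ]
 [0.49419704 0.02233167 0.199     ]] screws [[ 0.64288613  0.15276321  0.02      ]
 [ 0.38217013  0.06975844  0.02      ]
 [ 0.43646445 -0.09794191  0.02      ]]
```

```bash
python3 - <<'E'
import bench
print([n for n in dir(bench) if not n.startswith('__')])
print(getattr(bench,'grip_depth',None))
from h import *
s=state();m=R.from_quat(s["orientation"]).as_matrix();print(m.round(3)); print("z yaw",np.degrees(np.arctan2(m[1,2],m[0,2])), s["time_s"])
c=get_calibration("wrist");print(c)
E
```

```text
['PlanningError', 'close_job', 'get_calibration', 'grip_depth', 'read_camera', 'state']
0.0188
[[-0.94  -0.     0.342]
 [-0.342  0.001 -0.94 ]
 [ 0.    -1.    -0.001]]
z yaw -70.0173336233169 0.1
{'camera_matrix': array([[363.94512761,   0.        , 317.60947084],
       [  0.        , 363.94512761, 237.94552336],
       [  0.        ,   0.        ,   1.        ]]), 'dist_coeffs': array([-0.03512187,  0.        ,  0.        ,  0.        ,  0.        ]), 'origin': array([ 0.30264051, -0.60813399,  0.38611649]), 'rotation': array([ 0.81178069, -0.56898667, -0.07584268,  0.10730406])}
```

Call:
{"op": "play_rows", "data": {
  "motion": [
    {"dx":0.014,"dy":0.03,"dz":0.016,"gripper":1},
    {"dx":0.015,"dy":0.034,"dz":0.016},
    {"dx":0.015,"dy":0.034,"dz":0.016},
    {"dx":0.015,"dy":0.034,"dz":0.016},
    {"dx":0.015,"dy":0.034,"dz":0.016}
  ]
}}

```text
$.motion[0]: bad value
```

Call:
{"op": "play_rows", "data": {
  "motion": [
    {"dx":0.015,"dy":0.034,"gripper":0.6},
    {"dx":0.015,"dy":0.034},
    {"dx":0.015,"dy":0.034},
    {"dx":0.015,"dy":0.034},
    {"dx":0.015,"dy":0.034}
  ]
}}

```text
$.motion[0]: bad value
```

Call:
{"op": "play_rows", "data": {
  "motion": [
    {"dx":0.015,"dy":0.034},
    {"dx":0.015,"dy":0.034},
    {"dx":0.015,"dy":0.034},
    {"dx":0.015,"dy":0.034},
    {"dx":0.015,"dy":0.034}
  ]
}}

```text
$.motion[0]: bad value
```

Call:
{"op": "play_rows", "data": {
  "motion": [
    {"dx":0.015,"dy":0.034},
    {"dx":0.015,"dy":0.034},
    {"dx":0.015,"dy":0.034},
    {"dx":0.015,"dy":0.034},
    {}
  ]
}}

```text
$.motion[0]: bad value
```

Call:
{"op": "play_rows", "data": {
  "motion": [
    {"rx":0,"ry":0,"rz":0,"dx":0.014,"dy":0.03,"dz":0.016,"gripper":1},
    {"rx":0,"ry":0,"rz":0,"dx":0.015,"dy":0.034,"dz":0.016,"gripper":1},
    {"rx":0,"ry":0,"rz":0,"dx":0.015,"dy":0.034,"dz":0.016,"gripper":1},
    {"rx":0,"ry":0,"rz":0,"dx":0.015,"dy":0.034,"dz":0.016,"gripper":1},
    {"rx":0,"ry":0,"rz":0,"dx":0.015,"dy":0.034,"dz":0.016,"gripper":1}
  ]
}}

```text
time_s: 0.52
ee_pos: [0.3049, -0.4665, 0.2858]
orientation: [-0.123, 0.697, -0.696, 0.122]
contact_force: [0.5, -0.2, 0.5]
width: 0.0939
```

Works with all keys given.

Call:
{"op": "play_rows", "data": {
  "motion": [
    {"rx":0,"ry":0,"rz":0,"dx":0.015,"dy":0.034,"dz":0.0,"gripper":0.6},
    {"rx":0,"ry":0,"rz":0,"dx":0.015,"dy":0.034,"dz":0.0,"gripper":0.6},
    {"rx":0,"ry":0,"rz":0,"dx":0.015,"dy":0.034,"dz":0.0,"gripper":0.6},
    {"rx":0,"ry":0,"rz":0,"dx":0.015,"dy":0.034,"dz":0.0,"gripper":0.6},
    {"rx":0,"ry":0,"rz":0,"dx":0.015,"dy":0.034,"dz":0.0,"gripper":0.6}
  ]
}}

```text
time_s: 0.93
ee_pos: [0.3798, -0.2965, 0.2854]
orientation: [0.123, -0.696, 0.696, -0.123]
contact_force: [1.6, -0.9, 0.4]
width: 0.0641
```

Call:
{"op": "play_rows", "data": {
  "motion": [
    {"rx":0,"ry":0,"rz":0,"dx":0.015,"dy":0.034,"dz":0.0,"gripper":0.6},
    {"rx":0,"ry":0,"rz":0,"dx":0.015,"dy":0.034,"dz":0.0,"gripper":0.6},
    {"rx":0,"ry":0,"rz":0,"dx":0.015,"dy":0.034,"dz":0.0,"gripper":0.6},
    {"rx":0,"ry":0,"rz":0,"dx":0.015,"dy":0.034,"dz":0.0,"gripper":0.6},
    {"rx":0,"ry":0,"rz":0,"dx":0.015,"dy":0.034,"dz":0.0,"gripper":0.6}
  ]
}}

```text
time_s: 1.35
ee_pos: [0.4548, -0.1265, 0.2855]
orientation: [0.123, -0.696, 0.696, -0.123]
contact_force: [0.5, -1.0, -0.2]
width: 0.0565
```

Call:
{"op": "play_rows", "data": {
  "motion": [
    {"rx":0,"ry":0,"rz":-2.2,"dx":0.015,"dy":0.032,"dz":0.0,"gripper":0.6},
    {"rx":0,"ry":0,"rz":0,"dx":0.015,"dy":0.032,"dz":0.0,"gripper":0.6},
    {"rx":0,"ry":0,"rz":0,"dx":0.015,"dy":0.032,"dz":0.0,"gripper":0.6},
    {"rx":0,"ry":0,"rz":0,"dx":0.015,"dy":0.032,"dz":0.0,"gripper":0.6},
    {"rx":0,"ry":0,"rz":0,"dx":0.015,"dy":0.032,"dz":0.0,"gripper":0.6}
  ]
}}

```text
time_s: 1.77
ee_pos: [0.5299, 0.0333, 0.2854]
orientation: [-0.109, 0.699, -0.699, 0.109]
contact_force: [1.0, -0.7, 0.4]
width: 0.0564
```

```bash
python3 - <<'E'
from h import *
s=state();print(s["ee_pos"],s["q"])
c,im=grab("wrist","w1.png"); print(w2px(c,[[.531,.035,.199],[.536,.036,.094]]))
m=R.from_quat(s["orientation"]).as_matrix();print(m.round(4),"z yaw",np.degrees(np.arctan2(m[1,2],m[0,2])))
E
```

```text
[0.52992656 0.03329166 0.28535552] [ 0.2478223   0.15623595 -0.48153441  1.80292388  0.07734723  1.20110287
 -1.51733724]
[[315.8089     241.54996681]
 [316.828487   209.55416671]]
[[-9.523e-01 -1.000e-04  3.052e-01]
 [-3.052e-01 -0.000e+00 -9.523e-01]
 [ 1.000e-04 -1.000e+00 -0.000e+00]] z yaw -72.22887256084012
```

View pics/w1.png

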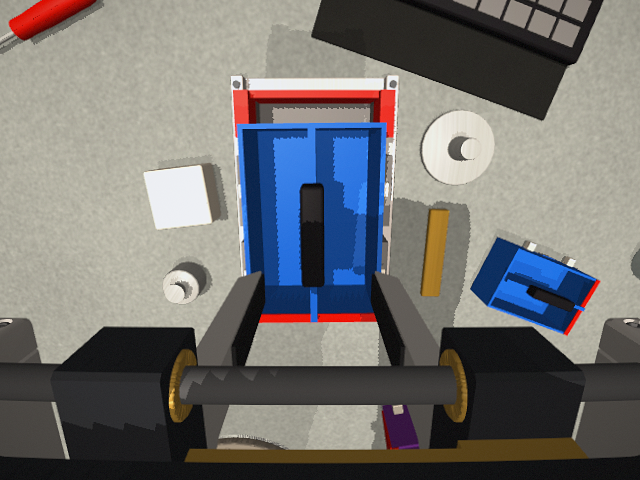

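The wrist view shows the bar from (301,184) to (324,287), aligned with the jaws. Next I'll work out its centre and the dock's place from the far screws (237,83) and (392,83).

```bash
python3 - <<'E'
from h import *
c=get_calibration("wrist")
b=px2w(c,[(301,184),(323,184),(324,287),(302,287)],.199);print(b.mean(0),np.linalg.norm(b-np.roll(b,-1,0),axis=1))
t=px2w(c,[(239,124),(387,124)],.166);print("tote far corners",t,np.linalg.norm(t[0]-t[1]), t.mean(0)-.086*np.array([.952,.306,0]))
s=px2w(c,[(237,84),(392,83)],.015);print("screws",s,np.linalg.norm(s[0]-s[1]), s.mean(0)-.138*np.array([.952,.306,0]))
r=px2w(c,[(233,91),(398,91)],.094);print("red end",r,np.linalg.norm(r[0]-r[1]), r.mean(0)-.118*np.array([.952,.306,0]))
E
```

```text
[0.53515376 0.04539815 0.199     ] [0.01612943 0.08110323 0.01739752 0.08111386]
tote far corners [[0.59716597 0.12721945 0.166     ]
 [0.63349978 0.01563231 0.166     ]] 0.11735346555886371 [0.53346088 0.04510988 0.166     ]
screws [[0.63609281 0.17332115 0.015     ]
 [0.69287136 0.00235122 0.015     ]] 0.18015137895699856 [0.53310609 0.04560819 0.015     ]
red end [[0.6232444  0.1560932  0.094     ]
 [0.67244896 0.00493383 0.094     ]] 0.15896617785576914 [0.53551068 0.04440551 0.094     ]
```

```bash
python3 - <<'E'
from h import *
c=get_calibration("wrist");s=state()
print(w2px(c,[s["ee_pos"]]),c["origin"],rot(c).round(3),s["ee_pos"])
m=R.from_quat(s["orientation"]).as_matrix()
for sg in(1,-1): print(w2px(c,[s["ee_pos"]+sg*m[:,2]*s["width"]/2, s["ee_pos"]+sg*m[:,2]*s["width"]/2-m[:,1]*.02]))
im=cv2.imread("pics/w1.png");crop(im,230,250,180,130,4,"w1c.png")
E
```

```text
[[317.54047274 287.81278494]] [0.60443039 0.06322225 0.46673325] [[ 0.31  -0.918 -0.247]
 [-0.951 -0.3   -0.078]
 [-0.002  0.259 -0.966]] [0.53173892 0.04002342 0.28535242]
[[370.43856338 287.73638666]
 [376.2089769  303.9447828 ]]
[[264.6452488  287.81492791]
 [258.86429038 304.03088694]]
```

View pics/w1c.png

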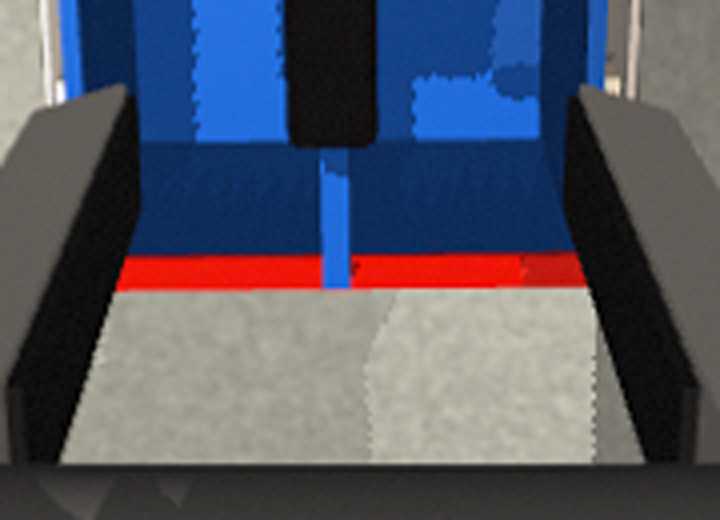

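The arm was still settling when that picture was taken, so the pose and image don't match. I'll let it settle and look again.

Call:
{"op": "play_rows", "data": {
  "motion": [
    {"rx":0,"ry":0,"rz":0,"dx":0,"dy":0,"dz":0,"gripper":0.6},
    {"rx":0,"ry":0,"rz":0,"dx":0,"dy":0,"dz":0,"gripper":0.6}
  ]
}}

```text
time_s: 1.98
ee_pos: [0.5295, 0.0318, 0.285]
orientation: [-0.11, 0.699, -0.698, 0.109]
contact_force: [-0.1, -0.4, 0.1]
width: 0.0563
```

```bash
python3 - <<'E'
from h import *
s=state();print(s["ee_pos"])
c,im=grab("wrist","w2.png");crop(im,225,70,180,150,4,"w2c.png");crop(im,225,170,180,150,4,"w2d.png")
np.save("w2.npy",c,allow_pickle=True)
print(w2px(c,[[.533,.038,.199]]),state()["ee_pos"])
E
```

```text
[0.5294556  0.03184672 0.28499595]
[[311.30018889 236.87453064]] [0.52932127 0.03095719 0.28510143]
```

View pics/w2c.png

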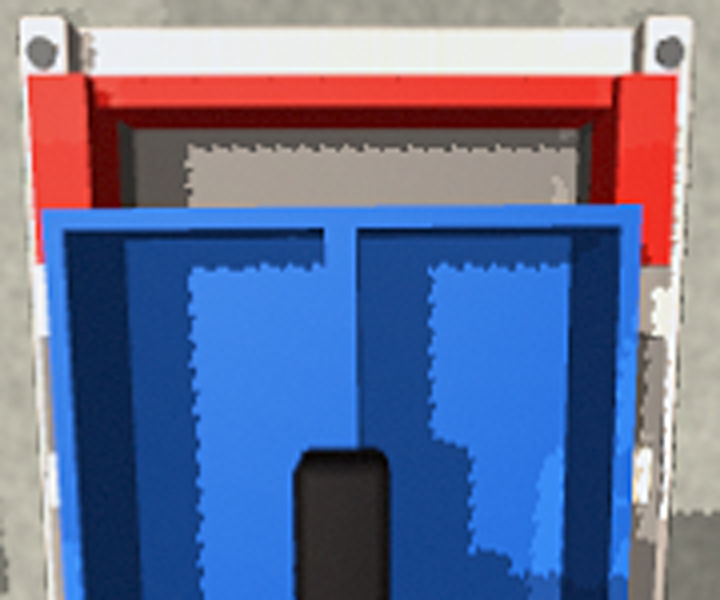

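View pics/w2d.png

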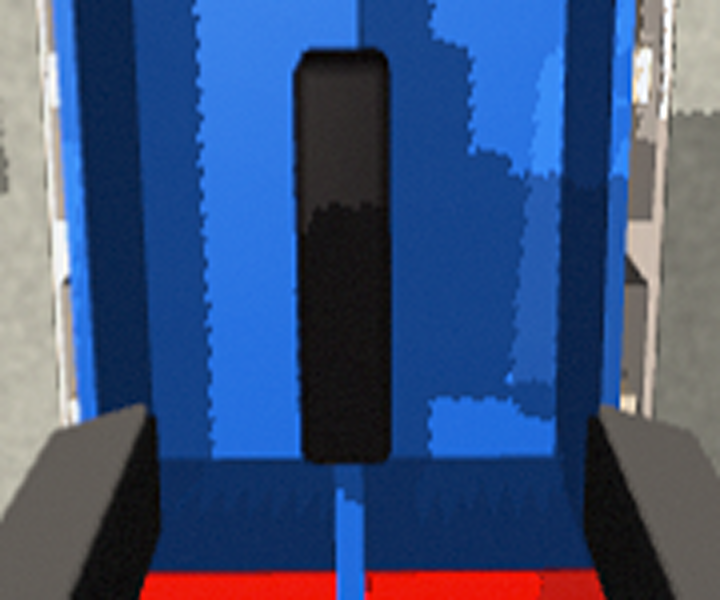

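```bash
python3 - <<'E'
from h import *
c=np.load("w2.npy",allow_pickle=True).item()
f=lambda p,v0=170:[(225+(x+.5)/4-.5,v0+(y+.5)/4-.5) for x,y in p]
A=np.array([.952,.306,0]);B=np.array([-.306,.952,0])
b=px2w(c,f([(296,62),(386,62),(391,462),(303,462)]),.199);print(b.mean(0),np.linalg.norm(b-np.roll(b,-1,0),axis=1))
print([np.degrees(np.arctan2(*(b[a]-b[e])[1::-1])) for a,e in((0,3),(1,2))])
s=px2w(c,f([(42,52),(670,51)],70),.015);print("screws",s.mean(0)-.1385*A,np.linalg.norm(s[0]-s[1]),np.degrees(np.arctan2(*(s[0]-s[1])[1::-1]))-90)
r=px2w(c,f([(28,78),(677,78)],70),.094);print("red end outer",r.mean(0)-.118*A,np.linalg.norm(r[0]-r[1]),np.degrees(np.arctan2(*(r[0]-r[1])[1::-1]))-90)
t=px2w(c,f([(42,212),(642,207)],70),.166);print("tote far",t.mean(0)-.086*A,np.linalg.norm(t[0]-t[1]),np.degrees(np.arctan2(*(t[0]-t[1])[1::-1]))-90)
n=px2w(c,f([(645,219),(645,258),(645,285)]),.094);print("notch edges");
for C in (s.mean(0)-.1385*A,): print((n-C)@A,(n-C)@B,(t.mean(0)-.086*A-C)@A,(b.mean(0)-C)@A,(r.mean(0)-C)@A,(b.mean(0)-C)@B)
E
```

```text
[0.53277067 0.03844781 0.199     ] [0.01647752 0.07862965 0.0173518  0.07862926]
[np.float64(18.026199503815768), np.float64(18.663297937718173)]
screws [0.53074615 0.03712695 0.015     ] 0.18206704547949243 17.865795058572047
red end outer [0.53381083 0.0381379  0.094     ] 0.15584103672803365 17.77716852696811
tote far [0.53184686 0.03883251 0.166     ] 0.11855944290007543 18.232430098676403
notch edges
[-0.01211986 -0.02269698 -0.03010933] [-0.07630271 -0.07681526 -0.07717661] 0.0015697714873260532 0.0023315242400825725 0.12121984175815385 0.0006379528169886649
```

Sizes check out: bar 79 x 17 mm, red end 156 mm wide. The x=-25 notch is seen 18 mm wide, which puts the base tote about 3–4 mm toward +x. Now I'll line up over the bar.

Call:
{"op": "play_rows", "data": {
  "motion": [
    {"rx":0,"ry":0,"rz":0,"dx":0.003,"dy":0.007,"dz":0,"gripper":0.6},
    {"rx":0,"ry":0,"rz":0,"dx":0,"dy":0,"dz":-0.02,"gripper":0.6},
    {"rx":0,"ry":0,"rz":0,"dx":0,"dy":0,"dz":-0.02,"gripper":0.6},
    {"rx":0,"ry":0,"rz":0,"dx":0,"dy":0,"dz":0,"gripper":0.6},
    {"rx":0,"ry":0,"rz":0,"dx":0,"dy":0,"dz":0,"gripper":0.6}
  ]
}}

```text
time_s: 2.45
ee_pos: [0.5322, 0.0381, 0.2453]
orientation: [-0.109, 0.699, -0.699, 0.108]
contact_force: [0.7, -0.3, 0.7]
width: 0.0564
```

```bash
python3 - <<'E'
from h import *
for i in range(3): print(state()["ee_pos"],state()["time_s"])
s=state()
c,im=grab("wrist","w3.png");crop(im,225,170,180,150,4,"w3d.png")
np.save("w3.npy",c,allow_pickle=True)
print(state()["ee_pos"],w2px(c,[s["ee_pos"],[.5328,.0384,.199]]))
E
```

```text
[0.53222429 0.03806107 0.2453328 ] 2.45
[0.53222429 0.03806107 0.2453328 ] 2.45
[0.53222429 0.03806107 0.2453328 ] 2.45
[0.53277995 0.03827029 0.24620627] [[317.53289632 287.82867303]
 [317.3375402  259.184856  ]]
```

View pics/w3d.png

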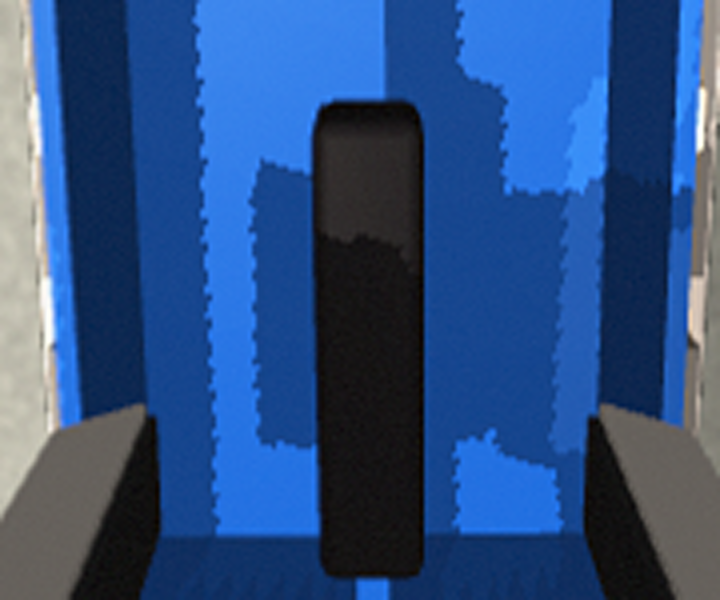

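The bar is now centred between the jaws at u≈317.5. Descending to grasp.

Call:
{"op": "play_rows", "data": {
  "motion": [
    {"rx":0,"ry":0,"rz":0,"dx":0,"dy":0,"dz":-0.019,"gripper":0.6},
    {"rx":0,"ry":0,"rz":0,"dx":0,"dy":0,"dz":-0.019,"gripper":0.6},
    {"rx":0,"ry":0,"rz":0,"dx":0,"dy":0,"dz":-0.019,"gripper":0.6},
    {"rx":0,"ry":0,"rz":0,"dx":0,"dy":0,"dz":-0.018,"gripper":0.6},
    {"rx":0,"ry":0,"rz":0,"dx":0,"dy":0,"dz":0,"gripper":0.6}
  ]
}}

```text
time_s: 2.92
ee_pos: [0.5318, 0.0382, 0.1689]
orientation: [-0.11, 0.699, -0.699, 0.108]
contact_force: [-0.9, -1.0, -0.1]
width: 0.0564
```

Call:
{"op": "play_rows", "data": {
  "force": 40,
  "motion": [
    {"rx":0,"ry":0,"rz":0,"dx":0,"dy":0,"dz":0,"gripper":0.0},
    {"rx":0,"ry":0,"rz":0,"dx":0,"dy":0,"dz":0,"gripper":0.0},
    {"rx":0,"ry":0,"rz":0,"dx":0,"dy":0,"dz":0,"gripper":0.0},
    {"rx":0,"ry":0,"rz":0,"dx":0,"dy":0,"dz":0,"gripper":0.0},
    {"rx":0,"ry":0,"rz":0,"dx":0,"dy":0,"dz":0,"gripper":0.0}
  ]
}}

```text
time_s: 3.33
ee_pos: [0.5331, 0.0387, 0.1713]
orientation: [0.109, -0.699, 0.699, -0.11]
contact_force: [0.6, 0.0, 0.9]
width: 0.0264
```

Call:
{"op": "play_rows", "data": {
  "force": 40,
  "motion": [
    {"rx":0,"ry":0,"rz":0,"dx":0,"dy":0,"dz":0,"gripper":0.0},
    {"rx":0,"ry":0,"rz":0,"dx":0,"dy":0,"dz":0,"gripper":0.0},
    {"rx":0,"ry":0,"rz":0,"dx":0,"dy":0,"dz":0,"gripper":0.0},
    {"rx":0,"ry":0,"rz":0,"dx":0,"dy":0,"dz":0,"gripper":0.0},
    {"rx":0,"ry":0,"rz":0,"dx":0,"dy":0,"dz":0,"gripper":0.0}
  ]
}}

```text
time_s: 3.75
ee_pos: [0.5329, 0.0387, 0.1709]
orientation: [0.109, -0.699, 0.699, -0.11]
contact_force: [-2.6, -0.2, 6.7]
width: 0.0177
```

Gripped at width 17.7 mm. Lifting.

Call:
{"op": "play_rows", "data": {
  "motion": [
    {"rx":0,"ry":0,"rz":0,"dx":0,"dy":0,"dz":0.004,"gripper":0.0},
    {"rx":0,"ry":0,"rz":0,"dx":0,"dy":0,"dz":0.01,"gripper":0.0},
    {"rx":0,"ry":0,"rz":0,"dx":0,"dy":0,"dz":0.018,"gripper":0.0},
    {"rx":0,"ry":0,"rz":0,"dx":0,"dy":0,"dz":0.018,"gripper":0.0},
    {"rx":0,"ry":0,"rz":0,"dx":0,"dy":0,"dz":0.01,"gripper":0.0}
  ]
}}

```text
time_s: 4.17
ee_pos: [0.5331, 0.0389, 0.2327]
orientation: [-0.109, 0.699, -0.699, 0.11]
contact_force: [-0.4, -0.0, -4.5]
width: 0.0179
```

Call:
{"op": "play_rows", "data": {
  "motion": [
    {"rx":0,"ry":0,"rz":3,"dx":0,"dy":0,"dz":0,"gripper":0.0},
    {"rx":0,"ry":0,"rz":5,"dx":0,"dy":0,"dz":0,"gripper":0.0},
    {"rx":0,"ry":0,"rz":6,"dx":0,"dy":0,"dz":0,"gripper":0.0},
    {"rx":0,"ry":0,"rz":6,"dx":0,"dy":0,"dz":0,"gripper":0.0},
    {"rx":0,"ry":0,"rz":6,"dx":0,"dy":0,"dz":0,"gripper":0.0}
  ]
}}

```text
time_s: 4.58
ee_pos: [0.5325, 0.0387, 0.2307]
orientation: [-0.265, 0.655, -0.655, 0.265]
contact_force: [0.3, 1.0, -3.3]
width: 0.0175
```

```bash
python3 - <<'E'
from h import *
s=state();print(s["ee_pos"],s["q"],s["contact_force"],s["width"])
m=R.from_quat(s["orientation"]).as_matrix();print(m.round(3),"z yaw",np.degrees(np.arctan2(m[1,2],m[0,2])))
E
```

```text
[0.53248899 0.03867077 0.23065187] [ 0.2815318   0.21437419 -0.54329035  1.86488984  0.12393676  1.09578569
 -1.10996773] [ 0.30134814  1.03002822 -3.2707162 ] 0.0174955079112319
[[-0.718 -0.     0.696]
 [-0.696 -0.    -0.718]
 [ 0.    -1.    -0.   ]] z yaw -45.92060738378117
```

Call:
{"op": "play_rows", "data": {
  "motion": [
    {"rx":0,"ry":0,"rz":6.5,"dx":0,"dy":0,"dz":0,"gripper":0.0},
    {"rx":0,"ry":0,"rz":6.5,"dx":0,"dy":0,"dz":0,"gripper":0.0},
    {"rx":0,"ry":0,"rz":6.5,"dx":0,"dy":0,"dz":0,"gripper":0.0},
    {"rx":0,"ry":0,"rz":6.5,"dx":0,"dy":0,"dz":0,"gripper":0.0},
    {"rx":0,"ry":0,"rz":6.5,"dx":0,"dy":0,"dz":0,"gripper":0.0}
  ]
}}

```text
time_s: 5.0
ee_pos: [0.5325, 0.0386, 0.2306]
orientation: [-0.438, 0.555, -0.555, 0.438]
contact_force: [0.3, 0.1, -4.2]
width: 0.0178
```

Call:
{"op": "play_rows", "data": {
  "motion": [
    {"rx":0,"ry":0,"rz":6.5,"dx":0,"dy":0,"dz":0,"gripper":0.0},
    {"rx":0,"ry":0,"rz":6.5,"dx":0,"dy":0,"dz":0,"gripper":0.0},
    {"rx":0,"ry":0,"rz":6.5,"dx":0,"dy":0,"dz":0,"gripper":0.0},
    {"rx":0,"ry":0,"rz":6.5,"dx":0,"dy":0,"dz":0,"gripper":0.0},
    {"rx":0,"ry":0,"rz":6.5,"dx":0,"dy":0,"dz":0,"gripper":0.0}
  ]
}}

```text
time_s: 5.42
ee_pos: [0.5325, 0.0386, 0.2306]
orientation: [0.576, -0.41, 0.41, -0.576]
contact_force: [-0.6, 0.5, -4.0]
width: 0.0179
```

Call:
{"op": "play_rows", "data": {
  "motion": [
    {"rx":0,"ry":0,"rz":6.5,"dx":0,"dy":0,"dz":0,"gripper":0.0},
    {"rx":0,"ry":0,"rz":6.5,"dx":0,"dy":0,"dz":0,"gripper":0.0},
    {"rx":0,"ry":0,"rz":6.5,"dx":0,"dy":0,"dz":0,"gripper":0.0},
    {"rx":0,"ry":0,"rz":6.5,"dx":0,"dy":0,"dz":0,"gripper":0.0},
    {"rx":0,"ry":0,"rz":6.5,"dx":0,"dy":0,"dz":0,"gripper":0.0}
  ]
}}

```text
time_s: 5.83
ee_pos: [0.5325, 0.0386, 0.2306]
orientation: [0.668, -0.233, 0.232, -0.668]
contact_force: [0.1, -1.0, -4.5]
width: 0.0179
```

Call:
{"op": "play_rows", "data": {
  "motion": [
    {"rx":0,"ry":0,"rz":6.5,"dx":0,"dy":0,"dz":0,"gripper":0.0},
    {"rx":0,"ry":0,"rz":6.5,"dx":0,"dy":0,"dz":0,"gripper":0.0},
    {"rx":0,"ry":0,"rz":6.5,"dx":0,"dy":0,"dz":0,"gripper":0.0},
    {"rx":0,"ry":0,"rz":6.5,"dx":0,"dy":0,"dz":0,"gripper":0.0},
    {"rx":0,"ry":0,"rz":6.5,"dx":0,"dy":0,"dz":0,"gripper":0.0}
  ]
}}

```text
time_s: 6.25
ee_pos: [0.5325, 0.0385, 0.2306]
orientation: [0.706, -0.037, 0.036, -0.706]
contact_force: [-0.5, 0.9, -4.2]
width: 0.018
```

Call:
{"op": "play_rows", "data": {
  "motion": [
    {"rx":0,"ry":0,"rz":6,"dx":0,"dy":0,"dz":0,"gripper":0.0},
    {"rx":0,"ry":0,"rz":6,"dx":0,"dy":0,"dz":0,"gripper":0.0},
    {"rx":0,"ry":0,"rz":5,"dx":0,"dy":0,"dz":0,"gripper":0.0},
    {"rx":0,"ry":0,"rz":4,"dx":0,"dy":0,"dz":0,"gripper":0.0},
    {"rx":0,"ry":0,"rz":3,"dx":0,"dy":0,"dz":0,"gripper":0.0}
  ]
}}

```text
time_s: 6.67
ee_pos: [0.5325, 0.0385, 0.2306]
orientation: [0.698, 0.11, -0.111, -0.698]
contact_force: [-0.1, -0.2, -4.4]
width: 0.0178
```

Call:
{"op": "play_rows", "data": {
  "motion": [
    {"rx":0,"ry":0,"rz":0,"dx":0,"dy":0,"dz":0,"gripper":0.0},
    {"rx":0,"ry":0,"rz":0,"dx":0,"dy":0,"dz":0,"gripper":0.0},
    {"rx":0,"ry":0,"rz":0,"dx":0,"dy":0,"dz":0,"gripper":0.0}
  ]
}}

```text
time_s: 6.92
ee_pos: [0.5326, 0.0385, 0.2305]
orientation: [0.699, 0.108, -0.109, -0.699]
contact_force: [0.6, 0.5, -4.1]
width: 0.0177
```

```bash
python3 - <<'E'
from h import *
s=state();print(s["ee_pos"],s["q"],s["contact_force"],s["wrist_torque"],s["width"])
m=R.from_quat(s["orientation"]).as_matrix();print(m.round(4),"z yaw",np.degrees(np.arctan2(m[1,2],m[0,2])))
c,im=grab("wrist","w4.png");np.save("w4.npy",c,allow_pickle=True)
c,im=grab("side","s4.png");crop(im,235,180,160,130,5,"s4c.png")
c,im=grab("top","t4.png");crop(im,240,180,130,150,4,"t4c.png")
for i in range(3): print(state()["ee_pos"])
E
```

```text
[0.53260433 0.03853548 0.23053032] [ 0.62120439  0.30008168 -0.9647377   1.84826781  0.2717086   1.13352859
  1.43953226] [ 0.64371167  0.49294308 -4.1112961 ] [ 0.06730685 -0.11254911 -0.00607845] 0.017730736362775106
[[ 9.529e-01 -1.000e-04 -3.033e-01]
 [ 3.033e-01 -2.000e-04  9.529e-01]
 [-2.000e-04 -1.000e+00 -2.000e-04]] z yaw 107.6569982240221
[0.53262769 0.03869411 0.23051628]
[0.53262769 0.03869411 0.23051628]
[0.53262769 0.03869411 0.23051628]
```

View pics/w4.png

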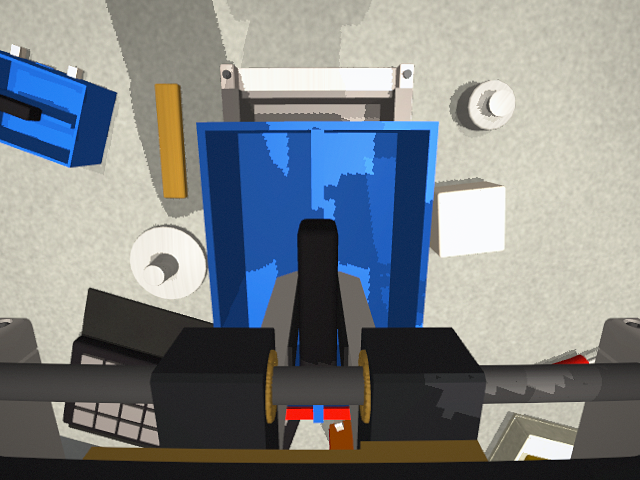

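View pics/s4c.png

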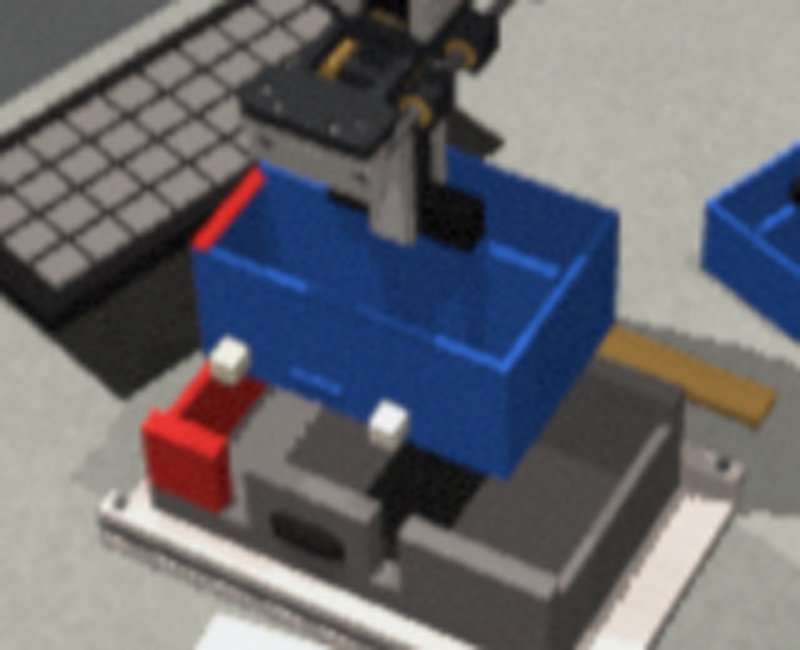

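View pics/t4c.png

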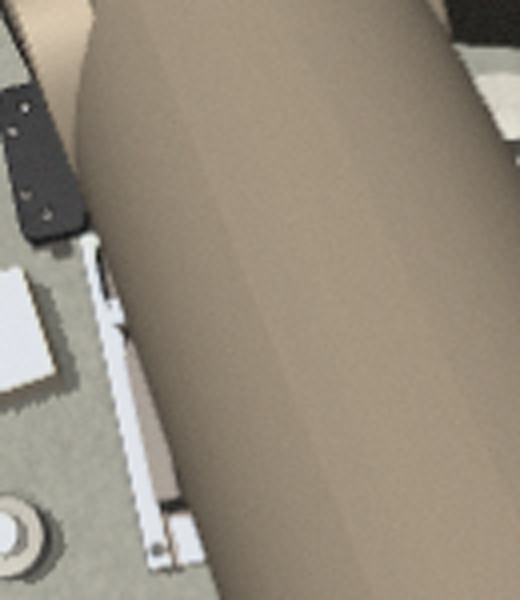

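The half turn is done: the red end is now over the base's red end, yaw 107.7°, with about 4.2 N hanging. I'll start about 6 mm short of where the notches were seen, lower slowly onto the rims, then slide +x.

Call:
{"op": "play_rows", "data": {
  "motion": [
    {"rx":0,"ry":0,"rz":0,"dx":-0.0048,"dy":-0.0015,"dz":-0.01,"gripper":0.0},
    {"rx":0,"ry":0,"rz":0,"dx":0,"dy":0,"dz":-0.013,"gripper":0.0},
    {"rx":0,"ry":0,"rz":0,"dx":0,"dy":0,"dz":-0.013,"gripper":0.0},
    {"rx":0,"ry":0,"rz":0,"dx":0,"dy":0,"dz":-0.012,"gripper":0.0},
    {"rx":0,"ry":0,"rz":0,"dx":0,"dy":0,"dz":0,"gripper":0.0}
  ]
}}

```text
time_s: 7.48
ee_pos: [0.5263, 0.0368, 0.1793]
orientation: [-0.698, -0.108, 0.111, 0.699]
contact_force: [-1.2, 0.2, -4.6]
width: 0.0174
```

Call:
{"op": "play_rows", "data": {
  "motion": [
    {"rx":0,"ry":0,"rz":0,"dx":0,"dy":0,"dz":-0.003,"gripper":0.0},
    {"rx":0,"ry":0,"rz":0,"dx":0,"dy":0,"dz":-0.003,"gripper":0.0},
    {"rx":0,"ry":0,"rz":0,"dx":0,"dy":0,"dz":-0.002,"gripper":0.0},
    {"rx":0,"ry":0,"rz":0,"dx":0,"dy":0,"dz":0,"gripper":0.0},
    {"rx":0,"ry":0,"rz":0,"dx":0,"dy":0,"dz":0,"gripper":0.0}
  ]
}}

```text
time_s: 7.9
ee_pos: [0.528, 0.0372, 0.1747]
orientation: [0.699, 0.109, -0.109, -0.699]
contact_force: [-0.2, 0.6, -4.4]
width: 0.0177
```

Call:
{"op": "play_rows", "data": {
  "motion": [
    {"rx":0,"ry":0,"rz":0,"dx":0,"dy":0,"dz":-0.001,"gripper":0.0},
    {"rx":0,"ry":0,"rz":0,"dx":0,"dy":0,"dz":-0.001,"gripper":0.0},
    {"rx":0,"ry":0,"rz":0,"dx":0,"dy":0,"dz":0,"gripper":0.0}
  ]
}}

```text
time_s: 8.15
ee_pos: [0.5279, 0.0371, 0.1724]
orientation: [0.699, 0.109, -0.109, -0.699]
contact_force: [-0.2, 1.3, -4.6]
width: 0.0179
```

Call:
{"op": "play_rows", "data": {
  "motion": [
    {"rx":0,"ry":0,"rz":0,"dx":0,"dy":0,"dz":-0.001,"gripper":0.0},
    {"rx":0,"ry":0,"rz":0,"dx":0,"dy":0,"dz":0,"gripper":0.0}
  ]
}}

```text
time_s: 8.32
ee_pos: [0.5278, 0.0372, 0.1714]
orientation: [0.699, 0.109, -0.109, -0.699]
contact_force: [0.4, 0.1, -4.1]
width: 0.0179
```

Call:
{"op": "play_rows", "data": {
  "motion": [
    {"rx":0,"ry":0,"rz":0,"dx":0,"dy":0,"dz":-0.0007,"gripper":0.0},
    {"rx":0,"ry":0,"rz":0,"dx":0,"dy":0,"dz":0,"gripper":0.0}
  ]
}}

```text
time_s: 8.48
ee_pos: [0.5279, 0.0372, 0.1709]
orientation: [0.699, 0.109, -0.109, -0.699]
contact_force: [-0.9, -0.8, -1.6]
width: 0.0176
```

Contact with the rims is at TCP z≈0.171, as expected. A little more pressure, then slide +x.

Call:
{"op": "play_rows", "data": {
  "motion": [
    {"rx":0,"ry":0,"rz":0,"dx":0,"dy":0,"dz":-0.0007,"gripper":0.0},
    {"rx":0,"ry":0,"rz":0,"dx":0,"dy":0,"dz":0,"gripper":0.0}
  ]
}}

```text
time_s: 8.65
ee_pos: [0.528, 0.0372, 0.1708]
orientation: [0.699, 0.109, -0.109, -0.698]
contact_force: [-5.8, -1.8, 11.8]
width: 0.0174
```

Call:
{"op": "play_rows", "data": {
  "motion": [
    {"rx":0,"ry":0,"rz":0,"dx":0.00095,"dy":0.0003,"dz":0,"gripper":0.0},
    {"rx":0,"ry":0,"rz":0,"dx":0,"dy":0,"dz":0,"gripper":0.0}
  ]
}}

```text
time_s: 8.82
ee_pos: [0.5283, 0.0373, 0.1708]
orientation: [0.699, 0.109, -0.11, -0.698]
contact_force: [-11.5, -4.2, 19.0]
width: 0.0177
```

Call:
{"op": "play_rows", "data": {
  "motion": [
    {"rx":0,"ry":0,"rz":0,"dx":0.00095,"dy":0.0003,"dz":0.0005,"gripper":0.0},
    {"rx":0,"ry":0,"rz":0,"dx":0,"dy":0,"dz":0,"gripper":0.0}
  ]
}}

```text
time_s: 8.98
ee_pos: [0.5299, 0.0378, 0.1708]
orientation: [0.699, 0.109, -0.109, -0.699]
contact_force: [-2.4, -2.1, 1.2]
width: 0.0176
```

Call:
{"op": "play_rows", "data": {
  "motion": [
    {"rx":0,"ry":0,"rz":0,"dx":0.00095,"dy":0.0003,"dz":0,"gripper":0.0},
    {"rx":0,"ry":0,"rz":0,"dx":0,"dy":0,"dz":0,"gripper":0.0}
  ]
}}

```text
time_s: 9.15
ee_pos: [0.5308, 0.0381, 0.1705]
orientation: [-0.699, -0.109, 0.109, 0.699]
contact_force: [0.4, -0.7, -3.4]
width: 0.0177
```

Call:
{"op": "play_rows", "data": {
  "motion": [
    {"rx":0,"ry":0,"rz":0,"dx":0,"dy":0,"dz":-0.0007,"gripper":0.0},
    {"rx":0,"ry":0,"rz":0,"dx":0,"dy":0,"dz":0,"gripper":0.0}
  ]
}}

```text
time_s: 9.32
ee_pos: [0.5307, 0.0381, 0.1696]
orientation: [-0.699, -0.109, 0.109, 0.699]
contact_force: [-0.1, -0.5, -3.8]
width: 0.0177
```

The tote is free and below stack height, so the pegs are entering the notches. Centring in x (about +1.4 mm) and lowering a bit.

Call:
{"op": "play_rows", "data": {
  "motion": [
    {"rx":0,"ry":0,"rz":0,"dx":0.00067,"dy":0.0002,"dz":-0.001,"gripper":0.0},
    {"rx":0,"ry":0,"rz":0,"dx":0.00067,"dy":0.0002,"dz":-0.001,"gripper":0.0},
    {"rx":0,"ry":0,"rz":0,"dx":0,"dy":0,"dz":0,"gripper":0.0}
  ]
}}

```text
time_s: 9.57
ee_pos: [0.5321, 0.0385, 0.1676]
orientation: [-0.699, -0.109, 0.109, 0.699]
contact_force: [1.0, 0.3, -4.7]
width: 0.0178
```

Call:
{"op": "play_rows", "data": {
  "motion": [
    {"rx":0,"ry":0,"rz":0,"dx":0,"dy":0,"dz":-0.001,"gripper":0.0},
    {"rx":0,"ry":0,"rz":0,"dx":0,"dy":0,"dz":-0.001,"gripper":0.0},
    {"rx":0,"ry":0,"rz":0,"dx":0,"dy":0,"dz":0,"gripper":0.0}
  ]
}}

```text
time_s: 9.82
ee_pos: [0.5319, 0.0384, 0.1656]
orientation: [0.699, 0.109, -0.109, -0.699]
contact_force: [-0.2, 0.3, -4.7]
width: 0.0178
```

Call:
{"op": "play_rows", "data": {
  "motion": [
    {"rx":0,"ry":0,"rz":0,"dx":0,"dy":0,"dz":-0.002,"gripper":0.0},
    {"rx":0,"ry":0,"rz":0,"dx":0,"dy":0,"dz":-0.002,"gripper":0.0},
    {"rx":0,"ry":0,"rz":0,"dx":0,"dy":0,"dz":-0.002,"gripper":0.0},
    {"rx":0,"ry":0,"rz":0,"dx":0,"dy":0,"dz":-0.002,"gripper":0.0},
    {"rx":0,"ry":0,"rz":0,"dx":0,"dy":0,"dz":0,"gripper":0.0}
  ]
}}

```text
time_s: 10.23
ee_pos: [0.5319, 0.0385, 0.1574]
orientation: [-0.699, -0.109, 0.109, 0.699]
contact_force: [0.4, -0.6, -3.1]
width: 0.0175
```

Call:
{"op": "play_rows", "data": {
  "motion": [
    {"rx":0,"ry":0,"rz":0,"dx":0,"dy":0,"dz":-0.0015,"gripper":0.0},
    {"rx":0,"ry":0,"rz":0,"dx":0,"dy":0,"dz":-0.0015,"gripper":0.0},
    {"rx":0,"ry":0,"rz":0,"dx":0,"dy":0,"dz":0,"gripper":0.0}
  ]
}}

```text
time_s: 10.48
ee_pos: [0.5321, 0.0383, 0.1547]
orientation: [0.699, 0.109, -0.109, -0.699]
contact_force: [0.6, 0.2, -3.3]
width: 0.018
```

Call:
{"op": "play_rows", "data": {
  "motion": [
    {"rx":0,"ry":0,"rz":0,"dx":0,"dy":0,"dz":-0.0015,"gripper":0.0},
    {"rx":0,"ry":0,"rz":0,"dx":0,"dy":0,"dz":-0.0015,"gripper":0.0},
    {"rx":0,"ry":0,"rz":0,"dx":0,"dy":0,"dz":0,"gripper":0.0}
  ]
}}

```text
time_s: 10.73
ee_pos: [0.5323, 0.0384, 0.1519]
orientation: [0.699, 0.109, -0.109, -0.699]
contact_force: [0.6, -1.9, -2.3]
width: 0.0177
```

Pads are rubbing lightly and there's no x force. Continuing.

Call:
{"op": "play_rows", "data": {
  "motion": [
    {"rx":0,"ry":0,"rz":0,"dx":0,"dy":0,"dz":-0.0015,"gripper":0.0},
    {"rx":0,"ry":0,"rz":0,"dx":0,"dy":0,"dz":-0.0015,"gripper":0.0},
    {"rx":0,"ry":0,"rz":0,"dx":0,"dy":0,"dz":0,"gripper":0.0}
  ]
}}

```text
time_s: 10.98
ee_pos: [0.5323, 0.0384, 0.1488]
orientation: [0.699, 0.109, -0.109, -0.699]
contact_force: [1.9, -1.8, 0.2]
width: 0.0178
```

Call:
{"op": "play_rows", "data": {
  "motion": [
    {"rx":0,"ry":0,"rz":0,"dx":0,"dy":0,"dz":-0.0015,"gripper":0.0},
    {"rx":0,"ry":0,"rz":0,"dx":0,"dy":0,"dz":-0.0015,"gripper":0.0},
    {"rx":0,"ry":0,"rz":0,"dx":0,"dy":0,"dz":0,"gripper":0.0}
  ]
}}

```text
time_s: 11.23
ee_pos: [0.5321, 0.0385, 0.1456]
orientation: [-0.699, -0.109, 0.109, 0.699]
contact_force: [3.0, -2.1, -1.8]
width: 0.0179
```

Call:
{"op": "play_rows", "data": {
  "motion": [
    {"rx":0,"ry":0,"rz":0,"dx":0,"dy":0,"dz":-0.0015,"gripper":0.0},
    {"rx":0,"ry":0,"rz":0,"dx":0,"dy":0,"dz":-0.0015,"gripper":0.0},
    {"rx":0,"ry":0,"rz":0,"dx":0,"dy":0,"dz":0,"gripper":0.0}
  ]
}}

```text
time_s: 11.48
ee_pos: [0.532, 0.0384, 0.1425]
orientation: [-0.699, -0.109, 0.109, 0.699]
contact_force: [2.7, 0.4, -1.9]
width: 0.0177
```

Call:
{"op": "play_rows", "data": {
  "motion": [
    {"rx":0,"ry":0,"rz":0,"dx":0,"dy":0,"dz":-0.001,"gripper":0.0},
    {"rx":0,"ry":0,"rz":0,"dx":0,"dy":0,"dz":-0.001,"gripper":0.0},
    {"rx":0,"ry":0,"rz":0,"dx":0,"dy":0,"dz":0,"gripper":0.0}
  ]
}}

```text
time_s: 11.73
ee_pos: [0.5319, 0.0384, 0.1407]
orientation: [0.699, 0.109, -0.109, -0.699]
contact_force: [2.4, -1.5, -1.2]
width: 0.0175
```

Call:
{"op": "play_rows", "data": {
  "motion": [
    {"rx":0,"ry":0,"rz":0,"dx":0.0003,"dy":0.0001,"dz":-0.001,"gripper":0.0},
    {"rx":0,"ry":0,"rz":0,"dx":0,"dy":0,"dz":0,"gripper":0.0}
  ]
}}

```text
time_s: 11.9
ee_pos: [0.5322, 0.0385, 0.1397]
orientation: [0.699, 0.109, -0.109, -0.699]
contact_force: [0.2, -1.8, -0.4]
width: 0.0179
```

Call:
{"op": "play_rows", "data": {
  "motion": [
    {"rx":0,"ry":0,"rz":0,"dx":0,"dy":0,"dz":-0.0007,"gripper":0.0},
    {"rx":0,"ry":0,"rz":0,"dx":0,"dy":0,"dz":0,"gripper":0.0}
  ]
}}

```text
time_s: 12.07
ee_pos: [0.5322, 0.0385, 0.139]
orientation: [0.699, 0.109, -0.109, -0.699]
contact_force: [1.0, -3.2, 0.4]
width: 0.0176
```

Call:
{"op": "play_rows", "data": {
  "motion": [
    {"rx":0,"ry":0,"rz":0,"dx":0,"dy":0,"dz":-0.0005,"gripper":0.0},
    {"rx":0,"ry":0,"rz":0,"dx":0,"dy":0,"dz":0,"gripper":0.0}
  ]
}}

```text
time_s: 12.23
ee_pos: [0.5323, 0.0385, 0.1386]
orientation: [0.699, 0.109, -0.109, -0.699]
contact_force: [0.9, -2.6, 0.9]
width: 0.0175
```

Call:
{"op": "play_rows", "data": {
  "motion": [
    {"rx":0,"ry":0,"rz":0,"dx":0,"dy":0,"dz":-0.0005,"gripper":0.0},
    {"rx":0,"ry":0,"rz":0,"dx":0,"dy":0,"dz":0,"gripper":0.0}
  ]
}}

```text
time_s: 12.4
ee_pos: [0.5323, 0.0385, 0.1382]
orientation: [0.699, 0.109, -0.109, -0.699]
contact_force: [-1.3, -2.2, 3.1]
width: 0.0178
```

Call:
{"op": "play_rows", "data": {
  "motion": [
    {"rx":0,"ry":0,"rz":0,"dx":0,"dy":0,"dz":-0.0005,"gripper":0.0},
    {"rx":0,"ry":0,"rz":0,"dx":0,"dy":0,"dz":0,"gripper":0.0}
  ]
}}

```text
time_s: 12.57
ee_pos: [0.5324, 0.0386, 0.1379]
orientation: [0.699, 0.109, -0.109, -0.699]
contact_force: [-1.8, -2.7, 8.6]
width: 0.0177
```

Call:
{"op": "play_rows", "data": {
  "motion": [
    {"rx":0,"ry":0,"rz":0,"dx":0,"dy":0,"dz":-0.0005,"gripper":0.0},
    {"rx":0,"ry":0,"rz":0,"dx":0,"dy":0,"dz":0,"gripper":0.0}
  ]
}}

```text
time_s: 12.73
ee_pos: [0.5325, 0.0386, 0.1375]
orientation: [0.699, 0.109, -0.109, -0.698]
contact_force: [-1.7, -2.9, 9.0]
width: 0.0177
```

The ridges have been met and force is rising. More small steps.

Call:
{"op": "play_rows", "data": {
  "motion": [
    {"rx":0,"ry":0,"rz":0,"dx":0,"dy":0,"dz":-0.0005,"gripper":0.0},
    {"rx":0,"ry":0,"rz":0,"dx":0,"dy":0,"dz":0,"gripper":0.0}
  ]
}}

```text
time_s: 12.9
ee_pos: [0.5326, 0.0386, 0.1371]
orientation: [0.699, 0.109, -0.109, -0.698]
contact_force: [-2.4, -3.5, 11.1]
width: 0.0176
```

Call:
{"op": "play_rows", "data": {
  "motion": [
    {"rx":0,"ry":0,"rz":0,"dx":0,"dy":0,"dz":-0.0005,"gripper":0.0},
    {"rx":0,"ry":0,"rz":0,"dx":0,"dy":0,"dz":0,"gripper":0.0}
  ]
}}

```text
time_s: 13.07
ee_pos: [0.5327, 0.0386, 0.1367]
orientation: [0.699, 0.109, -0.109, -0.698]
contact_force: [-1.1, -4.2, 11.2]
width: 0.0177
```

Call:
{"op": "play_rows", "data": {
  "motion": [
    {"rx":0,"ry":0,"rz":0,"dx":0,"dy":0,"dz":-0.0005,"gripper":0.0},
    {"rx":0,"ry":0,"rz":0,"dx":0,"dy":0,"dz":0,"gripper":0.0}
  ]
}}

```text
time_s: 13.23
ee_pos: [0.5327, 0.0386, 0.1362]
orientation: [0.699, 0.11, -0.109, -0.698]
contact_force: [-1.8, -3.2, 11.9]
width: 0.0179
```

Call:
{"op": "play_rows", "data": {
  "motion": [
    {"rx":0,"ry":0,"rz":0,"dx":0,"dy":0,"dz":-0.0005,"gripper":0.0},
    {"rx":0,"ry":0,"rz":0,"dx":0,"dy":0,"dz":0,"gripper":0.0}
  ]
}}

```text
time_s: 13.4
ee_pos: [0.5328, 0.0386, 0.1357]
orientation: [0.699, 0.11, -0.109, -0.698]
contact_force: [-1.8, -2.7, 11.4]
width: 0.0179
```

Call:
{"op": "play_rows", "data": {
  "motion": [
    {"rx":0,"ry":0,"rz":0,"dx":0,"dy":0,"dz":-0.0005,"gripper":0.0},
    {"rx":0,"ry":0,"rz":0,"dx":0,"dy":0,"dz":0,"gripper":0.0}
  ]
}}

```text
time_s: 13.57
ee_pos: [0.5328, 0.0387, 0.1352]
orientation: [0.699, 0.11, -0.109, -0.698]
contact_force: [-0.3, -2.7, 10.9]
width: 0.0179
```

Call:
{"op": "play_rows", "data": {
  "motion": [
    {"rx":0,"ry":0,"rz":0,"dx":0,"dy":0,"dz":-0.0005,"gripper":0.0},
    {"rx":0,"ry":0,"rz":0,"dx":0,"dy":0,"dz":0,"gripper":0.0}
  ]
}}

```text
time_s: 13.73
ee_pos: [0.5328, 0.0387, 0.1347]
orientation: [0.699, 0.11, -0.109, -0.698]
contact_force: [-0.9, -3.2, 11.4]
width: 0.0178
```

```bash
python3 - <<'E'
from h import *
s=state();print(s["ee_pos"],s["contact_force"],s["wrist_torque"])
c,im=grab("side","s5.png");crop(im,235,180,160,130,5,"s5c.png")
E
```

```text
[0.53284044 0.03872068 0.134732  ] [-0.94332612 -3.2188613  11.43973442] [-0.66490876 -0.1016089  -0.01445409]
```

View pics/s5c.png

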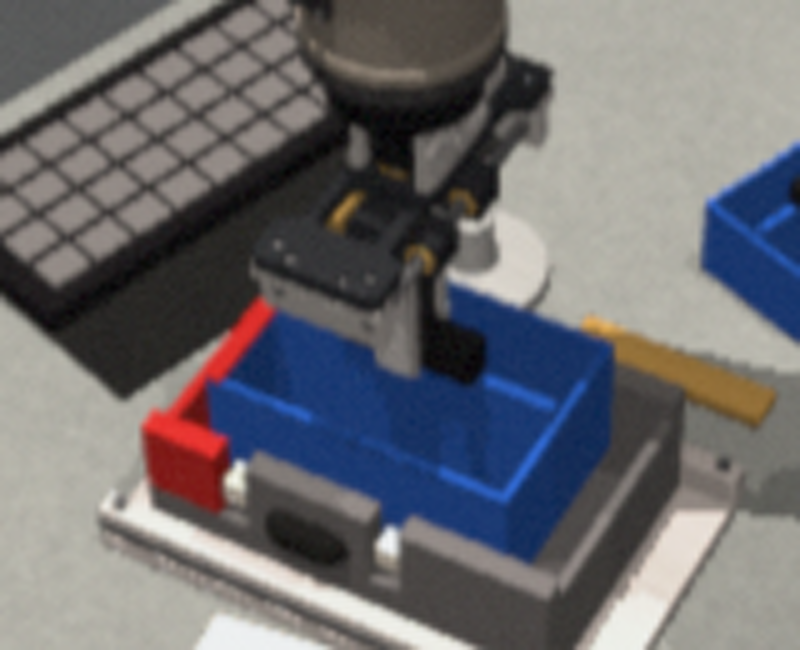

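Both visible pegs, at crop (237,483) and (388,548), are well down in their notches and the tote looks level. Force is steady at about 11 N; continuing.

Call:
{"op": "play_rows", "data": {
  "motion": [
    {"rx":0,"ry":0,"rz":0,"dx":0,"dy":0,"dz":-0.0007,"gripper":0.0},
    {"rx":0,"ry":0,"rz":0,"dx":0,"dy":0,"dz":-0.0007,"gripper":0.0},
    {"rx":0,"ry":0,"rz":0,"dx":0,"dy":0,"dz":0,"gripper":0.0}
  ]
}}

```text
time_s: 14.03
ee_pos: [0.5329, 0.0387, 0.1332]
orientation: [0.699, 0.11, -0.109, -0.699]
contact_force: [1.0, -2.4, 8.1]
width: 0.0175
```

Call:
{"op": "play_rows", "data": {
  "motion": [
    {"rx":0,"ry":0,"rz":0,"dx":0,"dy":0,"dz":-0.0007,"gripper":0.0},
    {"rx":0,"ry":0,"rz":0,"dx":0,"dy":0,"dz":-0.0007,"gripper":0.0},
    {"rx":0,"ry":0,"rz":0,"dx":0,"dy":0,"dz":0,"gripper":0.0}
  ]
}}

```text
time_s: 14.28
ee_pos: [0.5329, 0.0387, 0.1318]
orientation: [0.699, 0.11, -0.109, -0.699]
contact_force: [1.4, -2.8, 5.8]
width: 0.0179
```

Call:
{"op": "play_rows", "data": {
  "motion": [
    {"rx":0,"ry":0,"rz":0,"dx":0,"dy":0,"dz":-0.0007,"gripper":0.0},
    {"rx":0,"ry":0,"rz":0,"dx":0,"dy":0,"dz":-0.0007,"gripper":0.0},
    {"rx":0,"ry":0,"rz":0,"dx":0,"dy":0,"dz":0,"gripper":0.0}
  ]
}}

```text
time_s: 14.53
ee_pos: [0.5329, 0.0388, 0.1303]
orientation: [-0.699, -0.11, 0.109, 0.699]
contact_force: [2.4, -1.9, 3.6]
width: 0.0174
```

Past the ridge. About 5 mm to go.

Call:
{"op": "play_rows", "data": {
  "motion": [
    {"rx":0,"ry":0,"rz":0,"dx":0,"dy":0,"dz":-0.001,"gripper":0.0},
    {"rx":0,"ry":0,"rz":0,"dx":0,"dy":0,"dz":-0.001,"gripper":0.0},
    {"rx":0,"ry":0,"rz":0,"dx":0,"dy":0,"dz":0,"gripper":0.0}
  ]
}}

```text
time_s: 14.78
ee_pos: [0.5328, 0.0387, 0.128]
orientation: [-0.699, -0.11, 0.109, 0.699]
contact_force: [4.2, -1.6, -0.5]
width: 0.0174
```

Call:
{"op": "play_rows", "data": {
  "motion": [
    {"rx":0,"ry":0,"rz":0,"dx":0,"dy":0,"dz":-0.001,"gripper":0.0},
    {"rx":0,"ry":0,"rz":0,"dx":0,"dy":0,"dz":-0.0007,"gripper":0.0},
    {"rx":0,"ry":0,"rz":0,"dx":0,"dy":0,"dz":0,"gripper":0.0}
  ]
}}

```text
time_s: 15.03
ee_pos: [0.5325, 0.0387, 0.1261]
orientation: [-0.699, -0.109, 0.109, 0.699]
contact_force: [4.7, -0.8, -1.7]
width: 0.0179
```

Call:
{"op": "play_rows", "data": {
  "motion": [
    {"rx":0,"ry":0,"rz":0,"dx":0,"dy":0,"dz":-0.0006,"gripper":0.0},
    {"rx":0,"ry":0,"rz":0,"dx":0,"dy":0,"dz":0,"gripper":0.0}
  ]
}}

```text
time_s: 15.2
ee_pos: [0.5324, 0.0386, 0.1255]
orientation: [-0.699, -0.109, 0.109, 0.699]
contact_force: [5.4, -1.3, -3.1]
width: 0.0176
```

Call:
{"op": "play_rows", "data": {
  "motion": [
    {"rx":0,"ry":0,"rz":0,"dx":0.0004,"dy":0.0001,"dz":-0.0006,"gripper":0.0},
    {"rx":0,"ry":0,"rz":0,"dx":0,"dy":0,"dz":0,"gripper":0.0}
  ]
}}

```text
time_s: 15.37
ee_pos: [0.5327, 0.0386, 0.1249]
orientation: [0.699, 0.109, -0.109, -0.699]
contact_force: [4.1, -2.5, -1.8]
width: 0.018
```

Call:
{"op": "play_rows", "data": {
  "motion": [
    {"rx":0,"ry":0,"rz":0,"dx":0,"dy":0,"dz":-0.0005,"gripper":0.0},
    {"rx":0,"ry":0,"rz":0,"dx":0,"dy":0,"dz":0,"gripper":0.0}
  ]
}}

```text
time_s: 15.53
ee_pos: [0.5328, 0.0386, 0.1249]
orientation: [0.699, 0.109, -0.109, -0.698]
contact_force: [1.7, -3.8, 6.8]
width: 0.0177
```

Bottomed: TCP z stopped at 0.1249, so the underside is about 40 mm. Relax and release.

Call:
{"op": "play_rows", "data": {
  "motion": [
    {"rx":0,"ry":0,"rz":0,"dx":0,"dy":0,"dz":0.0004,"gripper":0.0},
    {"rx":0,"ry":0,"rz":0,"dx":0,"dy":0,"dz":0,"gripper":0.5},
    {"rx":0,"ry":0,"rz":0,"dx":0,"dy":0,"dz":0,"gripper":0.5},
    {"rx":0,"ry":0,"rz":0,"dx":0,"dy":0,"dz":0,"gripper":0.5},
    {"rx":0,"ry":0,"rz":0,"dx":0,"dy":0,"dz":0,"gripper":0.5}
  ]
}}

```text
time_s: 15.95
ee_pos: [0.5324, 0.0389, 0.1248]
orientation: [-0.699, -0.109, 0.11, 0.699]
contact_force: [-0.9, -0.1, -0.5]
width: 0.0405
```

Call:
{"op": "play_rows", "data": {
  "motion": [
    {"rx":0,"ry":0,"rz":0,"dx":0,"dy":0,"dz":0,"gripper":0.5},
    {"rx":0,"ry":0,"rz":0,"dx":0,"dy":0,"dz":0,"gripper":0.5}
  ]
}}

```text
time_s: 16.12
ee_pos: [0.5326, 0.0388, 0.1249]
orientation: [-0.699, -0.109, 0.109, 0.699]
contact_force: [0.1, -0.1, 0.2]
width: 0.0468
```

Call:
{"op": "play_rows", "data": {
  "motion": [
    {"rx":0,"ry":0,"rz":0,"dx":0,"dy":0,"dz":0.015,"gripper":0.5},
    {"rx":0,"ry":0,"rz":0,"dx":0,"dy":0,"dz":0.025,"gripper":0.5},
    {"rx":0,"ry":0,"rz":0,"dx":0,"dy":0,"dz":0.03,"gripper":0.5},
    {"rx":0,"ry":0,"rz":0,"dx":0,"dy":0,"dz":0.03,"gripper":0.5},
    {"rx":0,"ry":0,"rz":0,"dx":0,"dy":0,"dz":0.02,"gripper":0.5}
  ]
}}

```text
time_s: 16.53
ee_pos: [0.5331, 0.0392, 0.2475]
orientation: [0.699, 0.11, -0.109, -0.699]
contact_force: [-0.0, 0.1, 0.1]
width: 0.0468
```

Call:
{"op": "play_rows", "data": {
  "motion": [
    {"rx":0,"ry":0,"rz":0,"dx":0,"dy":0,"dz":0,"gripper":0.5},
    {"rx":0,"ry":0,"rz":0,"dx":0,"dy":0,"dz":0,"gripper":0.5},
    {"rx":0,"ry":0,"rz":0,"dx":0,"dy":0,"dz":0,"gripper":0.5}
  ]
}}

```text
time_s: 16.78
ee_pos: [0.5324, 0.0384, 0.2443]
orientation: [0.699, 0.109, -0.109, -0.699]
contact_force: [-1.0, -0.0, -0.3]
width: 0.0469
```

```bash
python3 - <<'E'
from h import *
c,im=grab("side","s6.png");crop(im,235,180,160,130,5,"s6c.png")
c,im=grab("wrist","w6.png");np.save("w6.npy",c,allow_pickle=True)
print(state()["ee_pos"])
# predicted tote top corners if home, for base centre guess = release TCP
c=get_calibration("side")
A=np.array([.9525,.3046,0]);B=np.array([-.3046,.9525,0]);C=np.array([.5326,.0387,0])
for z in(.120,.125,.130):
  print(z,[((p-np.array([235,180]))*5).round(0).tolist() for p in w2px(c,[C+a*.086*A+b*.059*B+[0,0,z] for a,b in((1,1),(-1,1),(-1,-1))])])
E
```

```text
[0.53222208 0.03851703 0.24392825]
0.12 [[206.0, 391.0], [505.0, 516.0], [613.0, 357.0]]
0.125 [[205.0, 385.0], [505.0, 509.0], [613.0, 351.0]]
0.13 [[204.0, 378.0], [505.0, 503.0], [614.0, 344.0]]
```

View pics/s6c.png

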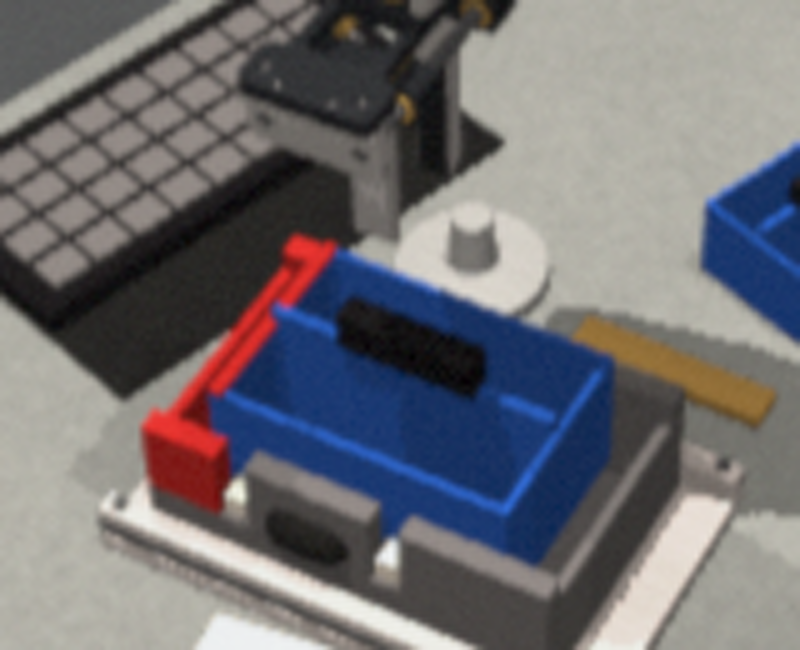

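View pics/w6.png

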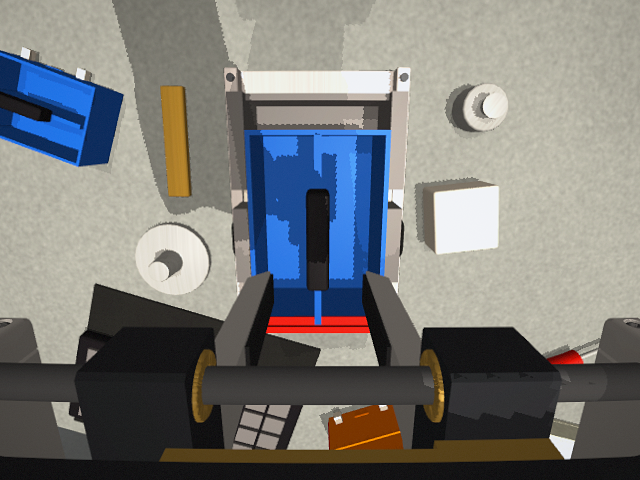

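Corners in the side view at (212,392), (505,512) and (613,357) are within 6 crop px, mostly 0–4, of the predictions for a level tote with its underside at 40 mm: (206,391), (505,516), (613,357). The jaws are clear and the bystanders look undisturbed. Handing in.

```bash
python3 - <<'E'
from bench import *
s=state();print(s["time_s"],s["contact_force"]);print(close_job())
E
```

```text
16.8833 [ 0.81891897 -0.0538158  -0.36483773]
the job is handed in; nothing more can be done
None
```

The blue tote is nested in the base tote, red end over red end, and released. I handed the job in at 16.9 s; it reports no verdict.

**What I did:** I gripped the handle bar, lifted the tote 60 mm and turned it half a turn. I then lowered it onto the rims about 6 mm short of the notches and slid it along +x until the pegs dropped in. From there I pressed it down in small steps. The ridges gave at about 12 N read at the wrist (about 16 N counting the tote's weight). The highest wrist reading was 19 N (about 23 N on the rims), briefly at the start of the slide, and I eased off at once.

**Last checks:**
- **Height:** the tool stopped at z = 0.1249 m, which puts the underside at about 40 mm, fully home.
- **Level:** the three tote corners I checked in the side view lie within 6 px of the prediction in a 5x crop, mostly 0–4 px. The worst height difference is about 3 mm, which I put down to blurred edges.
- **Release:** the open gripper is about 120 mm above its release height, with about zero contact force.
- **Bystanders:** those visible in the last pictures look undisturbed. I judged this by eye and did not measure them.

**Disagreements:**
- **Early wrist picture:** the first one was taken while the arm was still settling and put the bar about 10 mm off the top view. A second picture, taken once the arm had nearly settled, cut that to about 4 mm.
- **Notches:** the pegs dropped in roughly 1–3 mm before the place the camera had suggested.

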